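# Switch on the beach-house hi-fi in the right order

## Robot

A 6-joint arm with a two-finger parallel gripper is mounted at the origin on the work surface. World frame = base frame: x ahead of the robot, y to its left, z up, the work surface at z = 0. Lengths are in m, angles in rad, forces in N, time in s.
With the tool pointing down it reaches from about 0.35 to 0.775 m from the base axis. Payload 5.5 kg.
Tool frame: the origin (TCP) lies midway between the tips of the shut fingers; the grasp point (between the pads) lies 19 mm behind it; z points along the fingers, y is the line along which they close (so a half turn about z gives the same grasp; the last joint's range is limited). The gripper opens to 85 mm and grips with 20 to 120 N. Pads are 22 mm wide; open, the fingers measure 114 mm over their backs; the gripper's body (76 mm by 85 mm) begins 54 mm behind the grasp point. The pads swing forward as they close: fully open they stand 13 mm farther back than shut.
Start: joints at [-1.443, 0.313, 0.046, 1.304, 0, 1.431], TCP at [0.152, -0.555, 0.231] pointing down, gripper open.
Joint ranges: [-2.76, 2.76], [-0.86, 1.69], [-1.03, 1.26], [-2.2, 2.34], [-1.47, 1.5], [-3.14, 3.14]. Speed limits (rad/s): [2.57, 2.57, 3.14, 3.14, 3.14, 3.14].

## Interface

Orientations are given as a rotation vector (axis times angle).
In Python, from plant import get_state, vision, order gives the robot as it stands.
- The arm moves only by the shell command python3 -m inch 'ROWS' [OPENING] [FORCE]. ROWS is JSON, a list of rows, each a list of 6 numbers: the shift along the tool's x, y, z scaled (see below), then the turn, a rotation vector about the tool's x, y, z scaled (see below). A call has exactly 8 rows; each row shifts and turns the commanded pose from where the row before left it, along the tool's axes as they then stand; what a row does not reach is not made up. The controller multiplies each number of a shift by 50 cm and each number of a turn by pi rad. A row lasts 1/10 s, in which the tool goes at most 50 mm and 8.59 degrees, less where a joint would pass 70% of its speed; a pose out of reach is approached as far as the arm can. A call with a number of a shift or a turn outside -1 to 1 is refused whole. A call with a gripper value outside its range is refused whole. OPENING is the gripper command: -1 is fully open, 1 is shut, values between are in proportion, set as the call begins (- or left out, the last holds). The fingers move at their own pace and stop on an object; FORCE is the grip in N (left out, the last holds). Time passes only in rows, so rows that do not move let the fingers close, or fill a call up. It gives the time, the measured TCP pose, the force, the opening and the grip force at its end, in the units of the state.
- get_state(): the state, without advancing time (a new reading comes with each control period).
- vision.camera(name): name is "scene" or "top" or "wrist"; returns a dict with "pixels" (400x640x3 uint8, red, green, blue), "range_z" (400x640 float32, m along the optical axis (not along the pixel's ray), 0 where there is no reading), "intrinsics" (3x3 intrinsics, pixels), "k1" (the pictures are not rectified: a ray, as slopes to the right and down, at radius r is drawn at 1 + k1 r^2 times it, then the intrinsics apply), "eye" and "attitude" of the camera in the world. Camera axes: x right, y down, z forward; pixel columns grow to the right and rows downward; lengths in m; the calibration is good to about 2 mm. A picture is of the moment at which its call begins.
- order.job_done(): hands the job in; it is judged then, once.
The state is a dict: "t": time; "qpos": joint angles; "qd": joint speeds; "joint_efforts": joint torques, N m; "tool_pos": TCP position; "ee_rot": TCP orientation; "ft_force": force on the tool from outside, world axes, zero at the start; "torque": the same for the moment, N m; "opening": finger opening in m; "finger_force": force on a finger pad.
Only numpy, scipy, OpenCV 4.12 (cv2) and the standard library are available. Lean on these libraries where they do the work, as an engineer would, in place of code of your own. Each camera call takes 0.05 s, during which the arm holds its last target. There are 200 camera calls.

## Task

Switch on the hi-fi in the right order with the closed fingertips: push the raised half of the coral rocker on the white power board all the way down, then press the silver amplifier's round blue push key fully in so that it stays in, and then press the white key of the navy remote right down for half a second and let it come up again. Leave the grey rocker switched as it is and the coral key of the remote unpressed, do not lift the remote or push it out of its place, and leave everything else where it is.

Things in the scene. Friction and masses are not known exactly. Their poses are not given: they have to be found in the camera images.
- power_board: White power board fixed to the cabinet top, 150 (x) x 200 (y) x 34 mm high. Origin: centre of its underside; z up. Two rockers side by side, pivots at x=-26 mm: coral at y=+45 mm, grey at y=-45 mm. Beyond them at x=+50 mm, y=+45 and -45 mm, sit two plugs, 40 mm square, 22 mm (black) and 28 mm (white) above the board's top. Best lay the wide way of the closed fingers along its y.
- coral_rocker (a joint): Tilt of the coral rocker, rad: 0 to 0.04 = off (half towards -x of the board level, half towards +x raised by 17 degrees), 0.30 = fully on (+x half pressed level, -x half raised). Stays where it is left; about 2 N at the raised half moves it. Counts as on above 0.22.
- coral_rocker_pad (a point): Point on the upper face of the coral rocker's raised (+x) half, 18 mm from its pivot, at a white dash; moves with the rocker: about 50 mm above the cabinet top when off, 44 mm when on. Each half is 30 x 30 mm, 8 mm thick; the raised outer edge is 3 mm higher than this point. The black plug begins 36 mm beyond it in +x. Push straight down here or up to 5 mm nearer the pivot.
- grey_rocker (a joint): Tilt of the grey rocker of the same form, rad: starts on (0.27 to 0.30) and must stay on (above 0.20).
- grey_rocker_pad (a point): The same point on the +x half of the grey rocker, 90 mm from the coral one.
- amplifier: Brushed silver desktop amplifier, fixed, 140 (x) x 170 (y) x 52 mm high. Origin: centre of its underside; z up. On its top at x=-35 mm: the round blue push key at y=+45 mm, and a fixed black volume knob (38 mm across, 18 mm high, white line) at y=-45 mm.
- amp_key (a joint): How far the amplifier's key is pushed in, m: 0 = out, 0.006 = fully in (slides down). Takes about 3 N, stays in when released; counts as in above 0.0045.
- amp_key_top (a point): Centre of the top of the amplifier's blue key (white dot), 28 mm across; stands 10 mm above the amplifier's top when out (62 mm above the cabinet top), 4 mm when in.
- remote: Loose navy remote lying flat, 175 (x) x 50 (y) x 18 mm, 140 g. Origin: centre of its underside; z up, x along its length. Round keys: white at x=+55 mm, coral at x=-55 mm. It may be shifted by at most 30 mm and never raised more than 12 mm.
- white_key (a joint): How far the remote's white key is pressed, m: 0 = up, 0.005 = fully down. Spring: about 1.5 N to start, 4 N fully down. A press counts above 0.003 held for 0.2 s; up again means below 0.0015.
- white_key_top (a point): Centre of the top of the white key, 22 mm across, 7 mm above the remote's face (25 mm above the cabinet top) when up.
- coral_key (a joint): How far the remote's coral key is pressed, m; same spring key; must stay unpressed (below 0.002).
- coral_key_top (a point): Centre of the top of the coral key, 110 mm from the white one.
- caddy: Woven-look tan plastic caddy with books, 120 (x) x 240 (y) mm, 122 mm high over the books; behind the work; origin under its centre. Leave alone.
- dish: Sand-coloured ceramic dish, 120 mm across, 35 mm high; origin under its centre. Leave alone.
- battery_box: Clear acrylic box of AA batteries, 85 x 66 x 27 mm; nearer the robot than the work; origin under its centre. Leave alone.
- stopper: Brushed aluminium bottle stopper lying on its side, 85 mm long, 32 mm high; nearer the robot than the work; origin under its middle. Leave alone.
- mug: Blue ceramic mug, 82 mm across, 92 mm high; origin under its centre. Leave alone.
- coasters: Stack of four round cork coasters, 96 mm across, 22 mm high; origin under its centre. Leave alone.
There are look-alikes about, which are no part of the job. Leave any green look-alike of the power_board alone. Of the things that look like the remote, the smaller one is meant.

How it is judged:
On the way, in this order (a step that is already met when the one before it is completed fails the run):
1. the power board's coral rocker is pushed on (value of joint coral_rocker above 0.22 rad), for 0.1 s.
2. the amplifier's key is pushed in (value of joint amp_key above 0.0045 m), for 0.1 s.
3. the remote's white key is pressed down (value of joint white_key above 0.003 m), for 0.2 s.
At the end, for the whole second after the job is handed in: The coral rocker is on (above 0.22 rad), the amplifier's key is in (above 4.5 mm), the remote's white key is up again (below 1.5 mm), its coral key is up and the grey rocker still on; the remote lies flat and at rest within 30 mm of where it began, and every bystander is within 30 mm of its start (value of joint coral_rocker above 0.22 rad and value of joint amp_key above 0.0045 m and value of joint white_key below 0.0015 m and value of joint coral_key below 0.002 m and value of joint grey_rocker above 0.2 rad and height (world z) of remote below 0.006 m and angle between remote's own z axis and vertical below 0.1 rad and distance of each of remote, caddy, dish, battery_box, stopper, mug, coasters from where it was at the start of the episode below 0.03 m and linear speed of remote below 0.02 m/s); the robot touches nothing.
It fails at once if the amplifier's key is pushed in before the coral rocker is on (value of joint amp_key above 0.003 m and value of joint coral_rocker below 0.22 rad).
It fails at once if the remote's white key is pressed before the amplifier's key is in (value of joint white_key above 0.003 m and value of joint amp_key below 0.0045 m).
It fails at once if the remote's coral key is pressed or the grey rocker is switched (value of joint coral_key above 0.002 m or value of joint grey_rocker below 0.2 rad).
It fails at once if the remote is lifted or pushed out of its place (height (world z) of remote above 0.012 m or distance of remote from where it was at the start of the episode above 0.03 m).
It fails at once if something else is pushed out of its place (distance of any of caddy, dish, battery_box, stopper, mug, coasters from where it was at the start of the episode above 0.03 m).
It also fails if it takes over 48 s, if anything falls off the work surface, if the arm or the gripper's body presses on something with over 40 N, if the wrist force passes 120 N, or if a joint passes its speed limit or range.

## Working session

There is one attempt and no reset: what is moved stays moved. The work goes in short steps, Python scripts to look and compute and a shell command to move; the robot and the scene stay as the last step left them, time stands still between calls to the robot, and variables do not carry over. Pictures are saved under pics/ and viewed, at most 10 in all, crops included, and the job is handed in when it is done.

```bash
mkdir -p pics
cat > h.py <<'E'
import numpy as np, cv2
from plant import get_state, vision, order
def cam(n):
    c=vision.camera(n); c['R']=np.array(c['attitude']); return c
def save(c,f,crop=None,s=1):
    im=c['pixels'][:,:,::-1]
    if crop: x0,y0,x1,y1=crop; im=im[y0:y1,x0:x1]
    cv2.imwrite('pics/'+f,cv2.resize(im,None,fx=s,fy=s,interpolation=cv2.INTER_CUBIC))
E
python3 - <<'E'
from h import *
s=get_state(); print(s)
for n in ['scene','top']:
    c=cam(n); save(c,n+'0.png')
    print(n,c['eye'],c['attitude'],c['intrinsics'],c['k1'])
    np.savez(n+'0.npz',**{k:np.array(v) for k,v in c.items()})
E
```

```text
{'t': 0.0, 'qpos': array([-1.44258551e+00,  3.14007817e-01,  4.49696545e-02,  1.30355599e+00,
        6.96604835e-06,  1.43120426e+00]), 'qd': array([ 1.19870713e-03, -1.41915557e-03,  7.78780917e-04, -2.49127254e-04,
        1.09161617e-03, -1.35697129e-06]), 'joint_efforts': array([-3.65410706e-04, -4.80635440e+01,  2.98529434e+01,  1.95234414e-02,
       -5.31542435e-05,  1.86299735e-05]), 'tool_pos': array([ 0.15208572, -0.55400779,  0.23040081]), 'ee_rot': array([-3.11168931e+00, -4.19167834e-01, -2.69969219e-05]), 'ft_force': array([-0.56405934,  0.00841454,  0.44759905]), 'torque': array([-0.01391932,  0.00074715, -0.03042534]), 'finger_force': 0.0, 'opening': 0.08510071591459768}
scene [1.32341902 0.78989378 0.85318658] [-0.99801562 -2.28044228  1.22093253] [[418.64402985   0.         315.05086404]
 [  0.         418.64402985 201.12243668]
 [  0.           0.           1.        ]] -0.10179108184265205
top [ 0.34494514 -0.00374719  1.2541203 ] [-2.13226047  2.15837228 -0.15103307] [[426.00161762   0.         323.51231572]
 [  0.         426.00161762 207.80933382]
 [  0.           0.           1.        ]] 0.009747177930250216
```

View pics/top0.png

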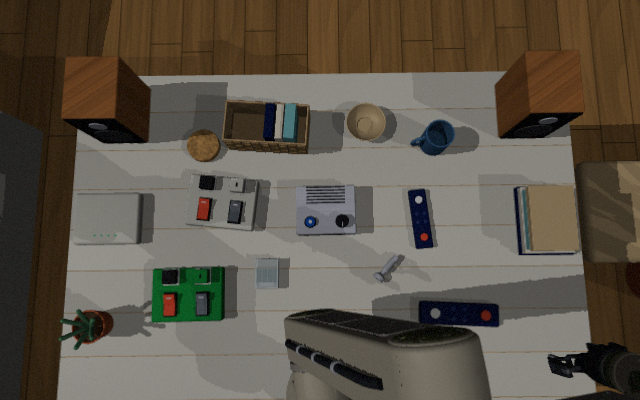

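View pics/scene0.png

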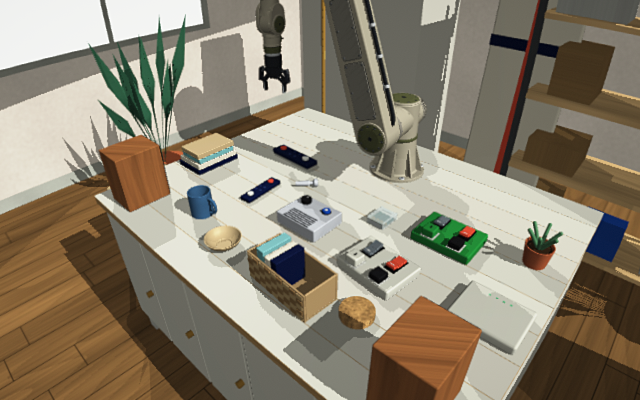

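The top view shows the white board at about (222,202) with its coral rocker at (204,208), and the green look-alike at (188,294). The amplifier is at (325,210) with its blue key at (311,222). The two navy remotes are at (419,218), about 60 px or 173 mm long, and (458,313), about 79 px or 228 mm long. The one at (419,218) is the smaller and matches 175 mm, so it is the one meant. The scene view agrees. Next I confirm this in a crop and measure.

```bash
cat >> h.py <<'E'
from scipy.spatial.transform import Rotation as Ro
def ray(c,uv):
    K=c['intrinsics']; k=float(c['k1'])
    d=(np.array(uv,float)-K[:2,2])/np.array([K[0,0],K[1,1]]); p=d.copy()
    for _ in range(10): p=d/(1+k*(p@p))
    A=np.array(c['attitude']); Rm=A if A.shape==(3,3) else Ro.from_rotvec(A).as_matrix()
    return np.array(c['eye']),Rm@np.array([p[0],p[1],1])
def onplane(c,uv,z):
    e,r=ray(c,uv); return e+r*(z-e[2])/r[2]
def bydepth(c,uv):
    e,r=ray(c,uv); return e+r*float(c['range_z'][int(round(uv[1])),int(round(uv[0]))])
def blobs(c,kind,box,mina=8):
    h=cv2.cvtColor(c['pixels'],cv2.COLOR_RGB2HSV).astype(int); H,S,V=h[...,0],h[...,1],h[...,2]
    m={'red':((H<10)|(H>172))&(S>130)&(V>90),'blue':(H>100)&(H<122)&(S>150)&(V>100),'navy':(H>108)&(H<135)&(S>110)&(V<140),
       'white':(S<60)&(V>150),'black':(V<45)}[kind]
    x0,y0,x1,y1=box; M=np.zeros(m.shape,np.uint8); M[y0:y1,x0:x1]=m[y0:y1,x0:x1]
    n,_,st,ce=cv2.connectedComponentsWithStats(M)
    return [(ce[i].round(1),st[i].tolist()) for i in range(1,n) if st[i,4]>=mina]
E
python3 - <<'E'
from h import *
c=dict(np.load('top0.npz'))
save({'pixels':c['pixels']},'crop.png',(175,160,445,260),2.9)
for k,b,z in [('red',(190,190,220,230),.048),('blue',(300,210,322,235),.062),('red',(410,225,435,250),.025),('white',(410,193,425,208),.025),('navy',(405,180,436,252),.018),('black',(330,210,352,232),.07)]:
    for ce,st in blobs(c,k,b): print(k,ce,st,onplane(c,ce,z).round(4),bydepth(c,ce).round(4))
E
```

```text
red [202.9 208.4] [197, 198, 12, 21, 194] [0.5221 0.3442 0.048 ] [0.5229 0.3456 0.0431]
blue [309.4 221.7] [306, 218, 9, 8, 37] [0.4785 0.0392 0.062 ] [0.4783 0.0392 0.0635]
red [423.7 236.3] [421, 233, 7, 8, 42] [ 0.4363 -0.2887  0.025 ] [ 0.4363 -0.2889  0.0241]
navy [420.  218.5] [408, 189, 25, 59, 827] [ 0.4889 -0.282   0.018 ] [ 0.4887 -0.2817  0.0193]
black [341.9 220.3] [336, 215, 13, 12, 126] [ 0.4804 -0.052   0.07  ] [ 0.4808 -0.0521  0.0668]
```

View pics/crop.png

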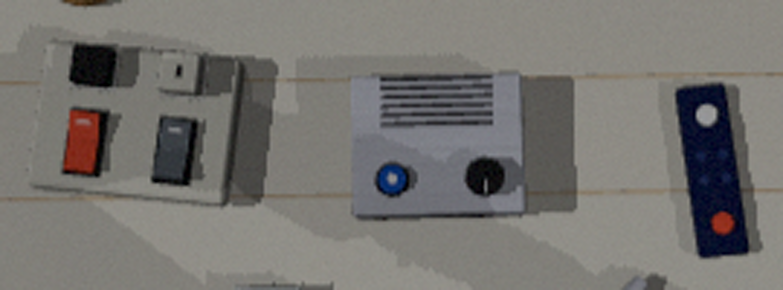

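The crop shows the coral dash near (204,201.7), the grey dash near (235.3,204.5), the blue key's dot near (310.9,221.4), the remote's white key near (418.8,199.7) and its coral key near (424,236.6). The small navy remote is confirmed: white key at the far end, coral key near. Next I turn these into target points and compute the first move.

```bash
cat >> h.py <<'E'
def goto(p,yaw=None,n=8,st=None):
    """print per-row numbers for n equal rows to world point p (tool down, tool x at yaw)"""
    s=st or get_state(); R=Ro.from_rotvec(s['ee_rot']).as_matrix(); d=np.array(p)-s['tool_pos']
    y0=np.arctan2(R[1,0],R[0,0])
    # turn to a truly vertical tool at the given yaw
    y=y0 if yaw is None else yaw
    Rt=np.array([[np.cos(y),np.sin(y),0],[np.sin(y),-np.cos(y),0],[0,0,-1]])
    rv=Ro.from_matrix(R.T@Rt).as_rotvec()
    print('tcp',np.round(s['tool_pos'],4),'yaw',np.degrees(y0).round(2),'tilt',np.degrees(np.arccos(-R[2,2])).round(2),'F',np.round(s['ft_force'],1),'t',s['t'])
    print('delta world',d.round(4),'tool total/0.5 (no turn)',(R.T@d/0.5).round(4),'after turn',(Rt.T@d/0.5).round(4),'per row',(R.T@d/0.5/n).round(4),'turn total/pi',(rv/np.pi).round(4),'per row',(rv/np.pi/n).round(4))
E
python3 - <<'E'
from h import *
c=dict(np.load('top0.npz'))
for k,uv,z in [('coral dash',(204,201.7),.050),('grey dash',(235.3,204.5),.044),('blue',(310.3,221.5),.062),('knob',(341.9,220.3),.07),('wkey',(418.8,199.7),.025),('ckey',(423.8,236.5),.025)]:
    print(k,onplane(c,uv,z).round(4),bydepth(c,uv).round(4))
P=[onplane(c,(175+u/2.9,160+v/2.9),.034)[:2] for u,v in [(48,42),(243,63),(222,205),(32,187)]]
print(np.round(P,4),np.mean(P,0)); 
for a,b in [(0,1),(3,2)]: d=P[a]-P[b]; print(np.hypot(*d),np.degrees(np.arctan2(-d[0],d[1])))
for a,b in [(0,3),(1,2)]: d=P[a]-P[b]; print(np.hypot(*d),np.degrees(np.arctan2(d[1],d[0])))
goto([.45,-.2,.231],np.radians(-7))
E
```

```text
coral dash [0.5412 0.341  0.05  ] [0.5417 0.3418 0.0471]
grey dash [0.5329 0.2525 0.044 ] [0.533  0.2527 0.0432]
blue [0.479  0.0367 0.062 ] [0.479  0.0367 0.0623]
knob [ 0.4804 -0.052   0.07  ] [ 0.4808 -0.0521  0.0668]
wkey [ 0.5433 -0.2793  0.025 ] [ 0.5437 -0.2798  0.0228]
ckey [ 0.4357 -0.289   0.025 ] [ 0.4358 -0.2892  0.024 ]
[[0.625  0.3843]
 [0.6009 0.1872]
 [0.4577 0.2066]
 [0.478  0.3954]] [0.54039887 0.29335135]
0.19852514954615824 -6.962777873925637
0.18986587369820931 -6.129876709561812
0.14738079987544897 -4.322299190841323
0.14447672237395578 -7.7122019113593065
tcp [ 0.1521 -0.554   0.2305] yaw 15.34 tilt 0.09 F [ 0.  -0.6 -0.1] t 0.1
delta world [0.2979 0.354  0.0005] tool total/0.5 (no turn) [ 7.620e-01 -5.252e-01  1.000e-04] after turn [ 0.5051 -0.7754 -0.001 ] per row [ 0.0952 -0.0657  0.    ] turn total/pi [-0.0005  0.      0.1241] per row [-0.0001  0.      0.0155]
```

```bash
python3 -m inch '[[0.07,-0.05,0,0,0,0.015],[0.07,-0.05,0,0,0,0.015],[0.07,-0.05,0,0,0,0.015],[0.07,-0.05,0,0,0,0.015],[0.07,-0.05,0,0,0,0.015],[0.07,-0.05,0,0,0,0.015],[0.07,-0.05,0,0,0,0.015],[0.07,-0.05,0,0,0,0.015]]' 1 20
python3 -c "
from h import *
goto([.541,.341,.12],np.radians(-6),16)"
```

```text
t: 0.9
tool_pos: [0.4096, -0.3266, 0.2311]
ee_rot: [-3.137, 0.174, 0.001]
ft_force: [-0.2, -0.3, 0.5]
opening: 0.0004
finger_force: 0.0
tcp [ 0.4096 -0.3266  0.2311] yaw -6.36 tilt 0.02 F [-0.2 -0.3  0.5] t 0.9
delta world [ 0.1314  0.6676 -0.1111] tool total/0.5 (no turn) [ 0.1133 -1.356   0.2224] after turn [ 0.1218 -1.3553  0.2223] per row [ 0.0071 -0.0848  0.0139] turn total/pi [-0.0001  0.0001 -0.002 ] per row [-0.      0.     -0.0001]
```

```bash
python3 -m inch '[[0.007,-0.085,0,0,0,0],[0.007,-0.085,0,0,0,0],[0.007,-0.085,0,0,0,0],[0.007,-0.085,0,0,0,0],[0.007,-0.085,0,0,0,0],[0.007,-0.085,0,0,0,0],[0.007,-0.085,0,0,0,0],[0.007,-0.085,0,0,0,0]]' 
python3 -m inch '[[0.007,-0.085,0,0,0,0],[0.007,-0.085,0,0,0,0],[0.007,-0.085,0,0,0,0],[0.007,-0.085,0.02,0,0,0],[0.007,-0.085,0.04,0,0,0],[0.007,-0.085,0.04,0,0,0],[0.007,-0.085,0.04,0,0,0],[0.007,-0.085,0.04,0,0,0]]'
python3 - <<'E'
from h import *
c=cam('wrist'); save(c,'w1.png'); np.savez('w1.npz',**{k:np.array(v) for k,v in c.items()})
goto([.541,.341,.06],np.radians(-6),8)
c=cam('scene');save(c,'s1.png',(320,200,450,300),5)
E
```

```text
t: 1.7
tool_pos: [0.4733, 0.0085, 0.231]
ee_rot: [3.137, -0.172, -0.001]
ft_force: [0.4, 0.2, -0.0]
opening: -0.0
finger_force: 0.0
t: 2.5
tool_pos: [0.5087, 0.1863, 0.159]
ee_rot: [-3.003, -0.194, 0.017]
ft_force: [-0.3, -0.3, 0.2]
opening: -0.0001
finger_force: 0.0
tcp [0.5077 0.1885 0.1565] yaw 7.57 tilt 7.76 F [ 0.3  1.8 -1.2] t 2.55
delta world [ 0.0333  0.1525 -0.0965] tool total/0.5 (no turn) [ 0.1074 -0.2649  0.2303] after turn [ 0.0344 -0.3103  0.1931] per row [ 0.0134 -0.0331  0.0288] turn total/pi [-0.0426  0.007   0.0751] per row [-0.0053  0.0009  0.0094]
```

View pics/w1.png

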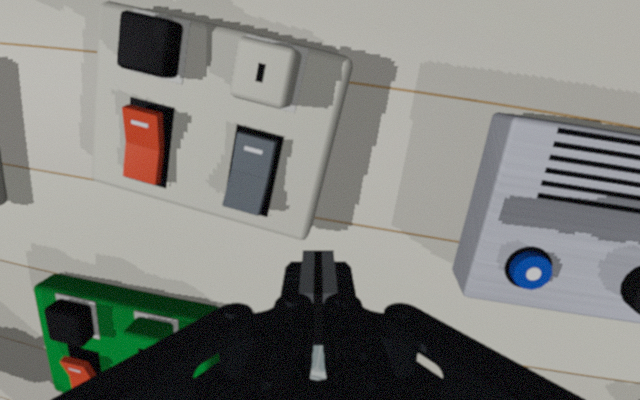

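The wrist picture shows the coral dash at (139,124), the grey dash at (253,150), the amplifier's blue key at (529,268) and the closed fingertips at (318,275). The tool lagged and tilted, so I check the joints and locate the points from this close view.

Run:
```python
from h import *
s=get_state(); print(s['qpos'].round(3),s['qd'].round(3),s['tool_pos'],s['ee_rot'],s['t'])
c=dict(np.load('w1.npz'))
print(c['eye'],c['attitude'])
for k,uv,z in [('coral dash',(139,124),.050),('grey dash',(253,150),.044),('blue',(529,268),.062)]:
    print(k,onplane(c,uv,z).round(4),bydepth(c,uv).round(4))
```

```text
[ 0.13   0.274 -0.199  1.105  0.133  3.141] [-0.027 -0.031  0.024  0.041 -0.033  0.001] [0.50739032 0.1869115  0.15748509] [-3.00286418 -0.19555021  0.02292349] 2.6
[0.58775012 0.17829589 0.29967814] [ 2.24493434 -1.93014391 -0.45501105]
coral dash [0.5395 0.3441 0.05  ] [0.5393 0.3448 0.049 ]
grey dash [0.5314 0.2549 0.044 ] [0.5314 0.2549 0.0439]
blue [0.4825 0.0437 0.062 ] [0.4824 0.0436 0.0619]
```

Joint 6 ran into its +3.14 limit, so I use the equivalent half-turned grasp (yaw about 174°).

```bash
python3 -m inch '[[0,0,0,-0.0426,0.007,0],[0,0,0,0,0,-0.046],[0,0,0,0,0,-0.046],[0,0,0,0,0,-0.046],[0,0,0,0,0,-0.046],[0,0,0,0,0,-0.046],[0,0,0,0,0,-0.046],[0,0,0,0,0,-0.046]]' 
python3 -m inch '[[0,0,0,0,0,-0.046],[0,0,0,0,0,-0.046],[0,0,0,0,0,-0.046],[0,0,0,0,0,-0.046],[0,0,0,0,0,-0.046],[0,0,0,0,0,-0.046],[0,0,0,0,0,-0.046],[0,0,0,0,0,-0.046]]'
python3 - <<'E'
from h import *
goto([.541,.342,.12],np.radians(174),8)
print(get_state()['qpos'].round(3))
E
```

```text
t: 3.4
tool_pos: [0.5122, 0.1647, 0.1606]
ee_rot: [-2.613, -1.736, -0.037]
ft_force: [-0.6, 0.2, 0.6]
opening: 0.0002
finger_force: 0.0
t: 4.2
tool_pos: [0.5122, 0.1647, 0.1606]
ee_rot: [1.238, 2.877, 0.034]
ft_force: [-0.3, -0.0, 0.1]
opening: 0.0003
finger_force: 0.0
tcp [0.5122 0.1647 0.1606] yaw 133.45 tilt 1.37 F [-0.3 -0.   0.1] t 4.2
delta world [ 0.0288  0.1773 -0.0406] tool total/0.5 (no turn) [0.2178 0.2836 0.0881] after turn [-0.0202  0.3586  0.0813] per row [0.0272 0.0355 0.011 ] turn total/pi [ 0.0073  0.0028 -0.2253] per row [ 0.0009  0.0003 -0.0282]
[ 0.154  0.257 -0.207  1.087  0.013  0.967]
```

```bash
python3 -m inch '[[0,0,0,0.0073,0.0028,-0.0453],[0,0,0,0,0,-0.045],[0,0,0,0,0,-0.045],[0,0,0,0,0,-0.045],[0,0,0,0,0,-0.045],[-0.004,0.08,0,0,0,0],[-0.006,0.08,0,0,0,0],[-0.006,0.08,0.02,0,0,0]]'
python3 - <<'E'
from h import *
goto([.541,.342,.10],np.radians(174),8)
print(get_state()['qpos'].round(3))
E
```

```text
t: 5.0
tool_pos: [0.5347, 0.2845, 0.1527]
ee_rot: [-0.175, -3.135, -0.01]
ft_force: [1.8, -0.4, -0.3]
opening: -0.0004
finger_force: 0.0
tcp [0.5347 0.2845 0.1527] yaw 173.6 tilt 0.39 F [ 1.8 -0.4 -0.3] t 5.0
delta world [ 0.0063  0.0575 -0.0527] tool total/0.5 (no turn) [1.000e-04 1.150e-01 1.062e-01] after turn [-0.0005  0.1156  0.1055] per row [0.     0.0144 0.0133] turn total/pi [ 0.002  -0.0006 -0.0022] per row [ 0.0003 -0.0001 -0.0003]
[ 0.353  0.403 -0.019  1.148  0.007  0.465]
```

```bash
python3 -m inch '[[0,0.04,0.02,0.002,-0.0006,-0.002],[0,0.04,0.03,0,0,0],[0,0.035,0.03,0,0,0],[0,0,0.025,0,0,0],[0,0,0,0,0,0],[0,0,0,0,0,0],[0,0,0,0,0,0],[0,0,0,0,0,0]]'
python3 - <<'E'
from h import *
c=cam('wrist'); save(c,'w2.png'); np.savez('w2.npz',**{k:np.array(v) for k,v in c.items()})
goto([.540,.342,.05],np.radians(174),8)
for k,b,z in [('red',(0,0,640,400),.046)]:
    for ce,st in blobs(c,k,b,100): print(k,ce,st,onplane(c,ce,z).round(4),bydepth(c,ce).round(4))
E
```

```text
t: 5.8
tool_pos: [0.5398, 0.3406, 0.0995]
ee_rot: [-0.164, -3.135, -0.0]
ft_force: [1.0, -0.4, 0.3]
opening: -0.0004
finger_force: 0.0
tcp [0.5398 0.3408 0.0994] yaw 174.04 tilt 0.11 F [ 0.5 -0.3  0.1] t 5.85
delta world [ 0.0002  0.0012 -0.0494] tool total/0.5 (no turn) [-0.0004  0.0025  0.0989] after turn [-0.0002  0.0025  0.0989] per row [-0.0001  0.0003  0.0124] turn total/pi [-0.     -0.0006  0.0002] per row [-0.     -0.0001  0.    ]
red [323.9 191.4] [298, 143, 54, 101, 5140] [0.5188 0.3471 0.046 ] [0.519  0.3471 0.0454]
```

View pics/w2.png

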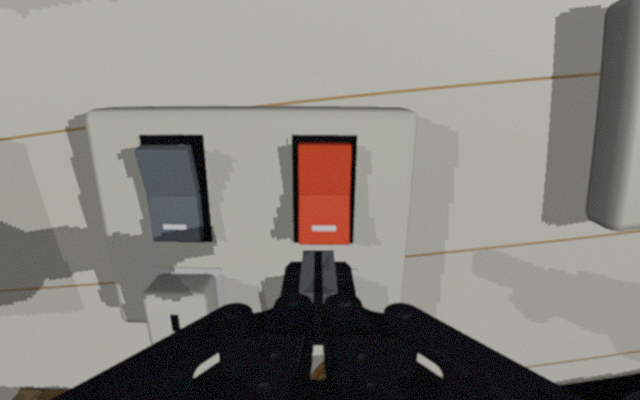

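The picture shows the coral dash at (324,228), the rocker's edges at rows 143–244 and the closed tips at about (303–335, 250). I project the TCP into the picture to see which way the tips are wide.

```bash
cat >> h.py <<'E'
def proj(c,p):
    A=Ro.from_rotvec(np.array(c['attitude'])).as_matrix(); q=A.T@(np.array(p)-c['eye']); x=q[:2]/q[2]
    x=x*(1+float(c['k1'])*(x@x)); K=c['intrinsics']; return np.array([K[0,0]*x[0]+K[0,2],K[1,1]*x[1]+K[1,2]])
E
python3 - <<'E'
from h import *
c=dict(np.load('w2.npz')); s=get_state(); R=Ro.from_rotvec(s['ee_rot']).as_matrix()
print('dash',onplane(c,(324,228),.05).round(4),bydepth(c,(324,228)).round(4))
for o in [(0,0,0),(.011,0,0),(-.011,0,0),(.005,0,0),(0,.006,0),(0,.011,0),(0,.0145,0),(.011,.006,-.019),(.011,.0145,-.019)]:
    print(o,proj(c,s['tool_pos']+R@np.array(o)).round(1))
for uv in [(310,252),(327,252),(310,262),(310,280),(290,270),(318,300)]: print(uv,(R.T@(bydepth(c,uv)-s['tool_pos'])).round(4))
E
```

```text
dash [0.5397 0.345  0.05  ] [0.5401 0.345  0.0488]
(0, 0, 0) [316.4 270.5]
(0.011, 0, 0) [316.4 248.3]
(-0.011, 0, 0) [316.4 291.7]
(0.005, 0, 0) [316.4 260.5]
(0, 0.006, 0) [329.8 270.5]
(0, 0.011, 0) [340.9 270.5]
(0, 0.0145, 0) [348.7 270.5]
(0.011, 0.006, -0.019) [331.7 269.4]
(0.011, 0.0145, -0.019) [353.5 269.4]
(310, 252) [ 0.012  -0.0027 -0.0057]
(327, 252) [ 0.0121  0.0045 -0.006 ]
(310, 262) [ 0.0119 -0.0025 -0.0146]
(310, 280) [ 0.0125 -0.0022 -0.0296]
(290, 270) [ 0.0074 -0.0107 -0.0131]
(318, 300) [ 0.0088  0.0007 -0.0367]
```

The tips are about 23 mm along tool x and about 12–14 mm along tool y. Tool x should therefore lie along the board's y, so I turn 90° to yaw 84°.

```bash
python3 -m inch '[[0,0,0,0,0,0.0455],[0,0,0,0,0,0.0455],[0,0,0,0,0,0.0455],[0,0,0,0,0,0.0455],[0,0,0,0,0,0.0455],[0,0,0,0,0,0.0455],[0,0,0,0,0,0.0455],[0,0,0,0,0,0.0455]]' 
python3 -m inch '[[0,0,0,0,0,0.0455],[0,0,0,0,0,0.0455],[0,0,0,0,0,0.0455],[0,0,0,0,0,0],[0,0,0,0,0,0],[0,0,0,0,0,0],[0,0,0,0,0,0],[0,0,0,0,0,0]]'
python3 - <<'E'
from h import *
goto([.538,.3435,.06],np.radians(84),8)
c=cam('wrist'); np.savez('w3.npz',**{k:np.array(v) for k,v in c.items()})
h=c['pixels'].astype(int)
for ce,st in blobs(c,'red',(0,0,640,400),100): print(ce,st,onplane(c,ce,.046).round(4)); b=st
for ce,st in blobs(c,'white',(b[0],b[1],b[0]+b[2],b[1]+b[3]),10): print('dash',ce,st,onplane(c,ce,.05).round(4))
E
```

```text
t: 6.65
tool_pos: [0.5395, 0.341, 0.0991]
ee_rot: [-1.841, -2.543, 0.002]
ft_force: [-1.2, -0.5, 0.9]
opening: 0.0001
finger_force: 0.0
t: 7.45
tool_pos: [0.5391, 0.3411, 0.0984]
ee_rot: [-2.332, -2.102, 0.004]
ft_force: [-0.5, 0.7, 0.8]
opening: -0.0001
finger_force: 0.0
tcp [0.5391 0.3411 0.0984] yaw 84.04 tilt 0.2 F [-0.5  0.7  0.8] t 7.45
delta world [-0.0011  0.0024 -0.0384] tool total/0.5 (no turn) [ 0.0045 -0.0024  0.0768] after turn [ 0.0045 -0.0027  0.0768] per row [ 0.0006 -0.0003  0.0096] turn total/pi [-0.0011  0.0002  0.0002] per row [-0.0001  0.      0.    ]
[288.2 217. ] [238, 191, 103, 56, 4858] [0.5214 0.3487 0.046 ]
dash [320.6 222.2] [318, 211, 6, 23, 133] [0.5401 0.3451 0.05  ]
dash [241.9 243.9] [238, 242, 10, 5, 41] [0.4926 0.3362 0.05  ]
```

```bash
python3 -m inch '[[0.005,-0.003,0.02,-0.001,0,0],[0,0,0.03,0,0,0],[0,0,0.02,0,0,0],[0,0,0.012,0,0,0],[0,0,0.005,0,0,0],[0,0,0.005,0,0,0],[0,0,0.003,0,0,0],[0,0,0,0,0,0]]' 
python3 -c "
from h import *
goto([.538,.344,.042],np.radians(84),8)"
```

```text
t: 8.3
tool_pos: [0.538, 0.3438, 0.0511]
ee_rot: [2.334, 2.102, -0.001]
ft_force: [-0.4, 0.1, 0.1]
opening: 0.0001
finger_force: 0.0
tcp [0.538  0.3438 0.0511] yaw 84.0 tilt 0.03 F [-0.4  0.1  0.1] t 8.3
delta world [ 0.      0.0002 -0.0091] tool total/0.5 (no turn) [ 0.0004 -0.      0.0182] after turn [ 0.0004 -0.      0.0182] per row [ 0.     -0.      0.0023] turn total/pi [ 0.      0.0002 -0.    ] per row [ 0.  0. -0.]
```

```bash
python3 -m inch '[[0,0,0.003,0,0,0],[0,0,0.003,0,0,0],[0,0,0.003,0,0,0],[0,0,0.003,0,0,0],[0,0,0.002,0,0,0],[0,0,0.002,0,0,0],[0,0,0,0,0,0],[0,0,0,0,0,0]]'
```

```text
t: 9.1
tool_pos: [0.5384, 0.3439, 0.044]
ee_rot: [2.334, 2.101, 0.001]
ft_force: [0.4, -1.5, 7.0]
opening: 0.0004
finger_force: 3.6
```

```bash
python3 -m inch '[[0,0,0.002,0,0,0],[0,0,0.002,0,0,0],[0,0,0,0,0,0],[0,0,-0.03,0,0,0],[0,0,-0.06,0,0,0],[0,0,-0.06,0,0,0],[0,0,0,0,0,0],[0,0,0,0,0,0]]'
python3 - <<'E'
from h import *
c=cam('wrist'); save(c,'w4.png')
for ce,st in blobs(c,'red',(0,0,640,400),100): print(ce,st); b=st
for ce,st in blobs(c,'white',(b[0],b[1],b[0]+b[2],b[1]+b[3]),10): print('dash',ce,st,onplane(c,ce,.044).round(4),bydepth(c,ce).round(4))
# height profile along rocker's length
p0=onplane(c,(b[0]+b[2]/2,b[1]+b[3]/2),.044)
for u in range(b[0]+4,b[0]+b[2],8): print(bydepth(c,(u,b[1]+b[3]/2)).round(4),end=' ')
goto([.481,.041,.12],None,8)
E
```

```text
t: 9.9
tool_pos: [0.5378, 0.344, 0.1162]
ee_rot: [2.334, 2.102, -0.0]
ft_force: [0.6, -0.3, -0.4]
opening: -0.0002
finger_force: 0.0
[293.5 211.6] [247, 188, 95, 50, 4251]
dash [325.8 213.2] [323, 203, 6, 21, 105] [0.5421 0.3445 0.044 ] [0.5421 0.3445 0.044 ]
[0.496  0.352  0.0511] [0.5007 0.3511 0.0501] [0.5052 0.3498 0.0477] [0.5101 0.3489 0.0467] [0.5151 0.3482 0.046 ] [0.5199 0.3471 0.0444] [0.525  0.3466 0.0444] [0.53   0.3455 0.043 ] [0.5351 0.3448 0.0424] [0.5403 0.3448 0.044 ] [0.5454 0.3442 0.0438] [0.5505 0.3437 0.0438] tcp [0.5371 0.3436 0.1151] yaw 84.0 tilt 0.12 F [-0.1  0.  -1. ] t 9.95
delta world [-0.0561 -0.3026  0.0049] tool total/0.5 (no turn) [-0.6136 -0.0484 -0.0089] after turn [-0.6136 -0.0483 -0.0098] per row [-0.0767 -0.006  -0.0011] turn total/pi [-0.0005  0.0004 -0.    ] per row [-0.0001  0.0001 -0.    ]
```

View pics/w4.png

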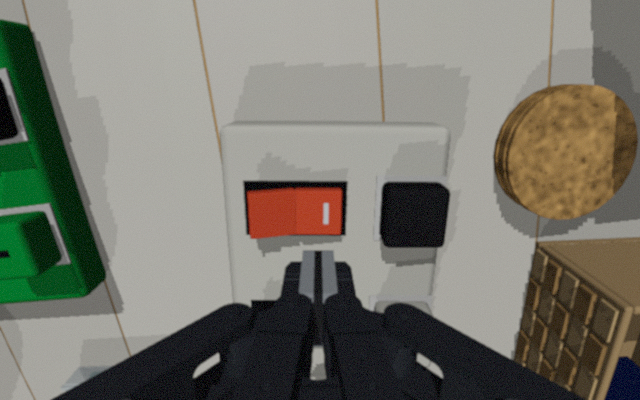

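The picture shows the coral rocker at (293,212) with its +x half level at 44 mm and its -x half raised, so it is on. I go on to the amplifier's key.

```bash
python3 -m inch '[[-0.04,-0.003,-0.01,0,0,0],[-0.08,-0.006,-0.01,0,0,0],[-0.085,-0.007,0,0,0,0],[-0.085,-0.007,0,0,0,0],[-0.085,-0.007,0,0,0,0],[-0.085,-0.007,0,0,0,0],[-0.085,-0.007,0,0,0,0],[-0.065,-0.004,0,0,0,0]]' 
python3 -m inch '[[0,0,0,0,0,0],[0,0,0,0,0,0],[0,0,0,0,0,0],[0,0,0,0,0,0],[0,0,0,0,0,0],[0,0,0,0,0,0],[0,0,0,0,0,0],[0,0,0,0,0,0]]'
python3 - <<'E'
from h import *
c=cam('wrist'); np.savez('w5.npz',**{k:np.array(v) for k,v in c.items()}); save(c,'w5.png')
for ce,st in blobs(c,'blue',(0,0,640,400),60): print(ce,st,onplane(c,(st[0]+st[2]/2-.5,st[1]+st[3]/2-.5),.062).round(4),bydepth(c,ce).round(4))
goto([.481,.041,.08],None,8)
E
```

```text
t: 10.75
tool_pos: [0.4798, 0.0412, 0.1245]
ee_rot: [-2.334, -2.1, 0.005]
ft_force: [-0.2, -0.8, -0.7]
opening: 0.0002
finger_force: 0.0
t: 11.55
tool_pos: [0.4822, 0.0433, 0.1262]
ee_rot: [2.334, 2.102, -0.001]
ft_force: [1.2, 1.1, -0.1]
opening: -0.0001
finger_force: 0.0
[314.1 222.1] [293, 201, 44, 43, 1192] [0.479  0.0416 0.062 ] [0.4787 0.0417 0.0623]
tcp [0.4821 0.0432 0.1262] yaw 84.01 tilt 0.04 F [0.7 0.7 0.1] t 11.6
delta world [-0.0011 -0.0022 -0.0462] tool total/0.5 (no turn) [-0.0045 -0.0018  0.0923] after turn [-0.0045 -0.0018  0.0923] per row [-0.0006 -0.0002  0.0115] turn total/pi [-0.      0.0002 -0.    ] per row [-0.  0. -0.]
```

```bash
python3 -m inch '[[-0.0046,-0.0056,0.02,0,0,0],[0,0,0.04,0,0,0],[0,0,0.03,0,0,0],[0,0,0.02,0,0,0],[0,0,0.008,0,0,0],[0,0,0.004,0,0,0],[0,0,0,0,0,0],[0,0,0,0,0,0]]' 
python3 -m inch '[[0,0,0.003,0,0,0],[0,0,0.003,0,0,0],[0,0,0.003,0,0,0],[0,0,0.003,0,0,0],[0,0,0.003,0,0,0],[0,0,0.002,0,0,0],[0,0,0,0,0,0],[0,0,0,0,0,0]]'
```

```text
t: 12.4
tool_pos: [0.4796, 0.0409, 0.0657]
ee_rot: [2.334, 2.101, 0.0]
ft_force: [-0.8, 0.5, 0.0]
opening: 0.0
finger_force: 0.0
t: 13.2
tool_pos: [0.4791, 0.0409, 0.0566]
ee_rot: [2.334, 2.102, -0.001]
ft_force: [1.3, 0.8, 1.8]
opening: 0.0001
finger_force: 0.5
```

```bash
python3 -m inch '[[0,0,0.002,0,0,0],[0,0,0.002,0,0,0],[0,0,0.001,0,0,0],[0,0,0.001,0,0,0],[0,0,0.001,0,0,0],[0,0,0,0,0,0],[0,0,0,0,0,0],[0,0,0,0,0,0]]'
```

```text
t: 14.0
tool_pos: [0.4793, 0.041, 0.0558]
ee_rot: [2.333, 2.101, 0.001]
ft_force: [-8.2, 0.7, 26.6]
opening: 0.0001
finger_force: 12.9
```

```bash
python3 -m inch '[[0,0,-0.006,0,0,0],[0,0,-0.02,0,0,0],[0,0,-0.04,0,0,0],[0,0,-0.04,0,0,0],[0,0,-0.03,0,0,0],[0,0,0,0,0,0],[0,0,0,0,0,0],[0,0,0,0,0,0]]'
python3 - <<'E'
from h import *
c=cam('wrist'); save(c,'w6.png')
for ce,st in blobs(c,'blue',(0,0,640,400),60):
    print(ce,st,onplane(c,(st[0]+st[2]/2-.5,st[1]+st[3]/2-.5),.056).round(4),[bydepth(c,ce+d)[2].round(4) for d in np.array([(0,0),(8,0),(-8,0),(0,8),(0,-8)])])
goto([.543,-.281,.126],None,8)
E
```

```text
t: 14.8
tool_pos: [0.4783, 0.0411, 0.1201]
ee_rot: [-2.334, -2.101, 0.003]
ft_force: [0.7, 0.1, -0.5]
opening: 0.0001
finger_force: 0.0
[320.2 219.5] [299, 199, 44, 42, 1161] [0.4789 0.0407 0.056 ] [np.float64(0.0558), np.float64(0.0553), np.float64(0.0563), np.float64(0.0568), np.float64(0.0552)]
tcp [0.4782 0.0411 0.12  ] yaw 84.0 tilt 0.14 F [-0.1  0.8  0.1] t 14.85
delta world [ 0.0648 -0.3221  0.006 ] tool total/0.5 (no turn) [-0.6271  0.1962 -0.0119] after turn [-0.627   0.1963 -0.0119] per row [-0.0784  0.0245 -0.0015] turn total/pi [-0.0007  0.0003 -0.    ] per row [-0.0001  0.     -0.    ]
```

The key's top is now at 56 mm, so it is in and has stayed in. Next is the remote.

```bash
python3 -m inch '[[-0.04,0.012,-0.01,0,0,0],[-0.08,0.025,0,0,0,0],[-0.085,0.027,0,0,0,0],[-0.085,0.027,0,0,0,0],[-0.085,0.027,0,0,0,0],[-0.085,0.027,0,0,0,0],[-0.085,0.027,0,0,0,0],[-0.08,0.024,0,0,0,0]]' 
python3 -m inch '[[0,0,0.01,0,0,0],[0,0,0.02,0,0,0],[0,0,0.02,0,0,0],[0,0,0,0,0,0],[0,0,0,0,0,0],[0,0,0,0,0,0],[0,0,0,0,0,0],[0,0,0,0,0,0]]'
python3 - <<'E'
from h import *
c=cam('wrist'); save(c,'w7.png'); np.savez('w7.npz',**{k:np.array(v) for k,v in c.items()})
for k,z in [('navy',.018),('red',.025)]:
  for ce,st in blobs(c,k,(0,0,640,400),300): print(k,ce,st,onplane(c,ce,z).round(4))
for ce,st in blobs(c,'white',(200,120,440,250),150): print('white',ce,st,onplane(c,ce,.025).round(4),bydepth(c,ce).round(4))
goto([.543,-.281,.04],None,8)
E
```

```text
t: 15.65
tool_pos: [0.5435, -0.2818, 0.1251]
ee_rot: [-2.334, -2.101, 0.002]
ft_force: [0.2, 0.0, -0.0]
opening: -0.0005
finger_force: 0.0
t: 16.45
tool_pos: [0.5442, -0.2799, 0.102]
ee_rot: [2.333, 2.102, -0.001]
ft_force: [-0.2, -0.2, 0.3]
opening: 0.0004
finger_force: 0.0
navy [246.5 212.9] [117, 159, 252, 109, 13905] [ 0.495 -0.278  0.018]
navy [  6.8 382.6] [0, 349, 22, 51, 357] [ 0.2552 -0.4131  0.018 ]
red [161.5 236.8] [146, 221, 31, 33, 802] [ 0.436  -0.2868  0.025 ]
white [296.1 154.2] [200, 120, 183, 130, 9921] [ 0.5338 -0.2405  0.025 ] [ 0.5318 -0.245  -0.0007]
white [410.5 183.2] [379, 120, 61, 130, 7526] [ 0.6044 -0.2665  0.025 ] [ 6.104e-01 -2.738e-01  3.000e-04]
white [203.1 166.6] [200, 131, 11, 56, 320] [ 0.4743 -0.2421  0.025 ] [ 0.4658 -0.2465  0.0008]
white [318.5 206.3] [303, 191, 32, 32, 790] [ 0.5442 -0.276   0.025 ] [ 0.5442 -0.2764  0.0238]
tcp [ 0.5441 -0.28    0.1018] yaw 84.01 tilt 0.08 F [ 0.3 -0.6  0.3] t 16.5
delta world [-0.0011 -0.001  -0.0618] tool total/0.5 (no turn) [-0.002  -0.0021  0.1237] after turn [-0.0022 -0.002   0.1237] per row [-0.0003 -0.0003  0.0155] turn total/pi [0.0002 0.0004 0.    ] per row [0. 0. 0.]
```

View pics/w7.png

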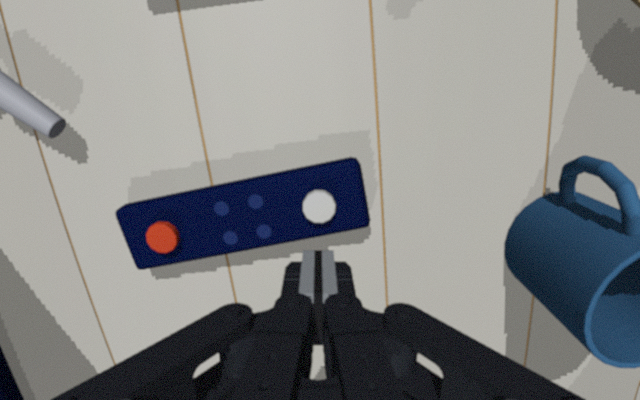

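The picture shows the remote's white key at (318,206), which is (0.544,-0.276), and its coral key at (161,237), 108 mm away. The mug is clear on the right.

```bash
python3 -m inch '[[0.006,0,0.02,0,0,0],[0,0,0.04,0,0,0],[0,0,0.04,0,0,0],[0,0,0.03,0,0,0],[0,0,0.012,0,0,0],[0,0,0.004,0,0,0],[0,0,0,0,0,0],[0,0,0,0,0,0]]' 
python3 -m inch '[[0,0,0.003,0,0,0],[0,0,0.003,0,0,0],[0,0,0.003,0,0,0],[0,0,0.003,0,0,0],[0,0,0.002,0,0,0],[0,0,0,0,0,0],[0,0,0,0,0,0],[0,0,0,0,0,0]]'
```

```text
t: 17.3
tool_pos: [0.5447, -0.2775, 0.0291]
ee_rot: [2.333, 2.101, -0.001]
ft_force: [0.1, -0.4, -0.1]
opening: 0.0002
finger_force: 0.0
t: 18.1
tool_pos: [0.5444, -0.2773, 0.0216]
ee_rot: [2.334, 2.101, -0.001]
ft_force: [1.1, -0.3, 2.9]
opening: 0.0001
finger_force: 1.6
```

```bash
python3 -m inch '[[0,0,0.002,0,0,0],[0,0,0.002,0,0,0],[0,0,0.001,0,0,0],[0,0,0,0,0,0],[0,0,0,0,0,0],[0,0,0,0,0,0],[0,0,0,0,0,0],[0,0,0,0,0,0]]'
```

```text
t: 18.9
tool_pos: [0.5445, -0.2773, 0.02]
ee_rot: [2.333, 2.101, -0.001]
ft_force: [-0.8, 0.7, 10.6]
opening: -0.0003
finger_force: 5.0
```

Fully down: 10.6 N at 20 mm, held for over half a second. I let it up and check.

```bash
python3 -m inch '[[0,0,-0.005,0,0,0],[0,0,-0.01,0,0,0],[0,0,-0.03,0,0,0],[0,0,-0.05,0,0,0],[0,0,-0.05,0,0,0],[0,0,-0.02,0,0,0],[0,0,0,0,0,0],[0,0,0,0,0,0]]'
python3 - <<'E'
from h import *
c=cam('wrist')
for k,z in [('navy',.018),('red',.025)]:
  for ce,st in blobs(c,k,(0,0,640,400),300): print(k,ce,onplane(c,ce,z).round(4))
for ce,st in blobs(c,'white',(200,150,440,250),150):
  if st[2]<45: print('white',ce,st,onplane(c,ce,.025).round(4),bydepth(c,ce).round(4))
c=cam('top'); t0=dict(np.load('top0.npz'))
for k,b in [('red',(190,190,220,230)),('blue',(300,210,322,235)),('navy',(405,180,436,252))]:
  print(k,[x[0] for x in blobs(c,k,b)],[x[0] for x in blobs(t0,k,b)])
E
```

```text
t: 19.7
tool_pos: [0.5435, -0.2767, 0.1002]
ee_rot: [-2.334, -2.101, 0.002]
ft_force: [-0.3, 0.8, 0.2]
opening: -0.0001
finger_force: 0.0
navy [248.  218.2] [ 0.4949 -0.2779  0.018 ]
navy [  7.1 385.1] [ 0.255  -0.4111  0.018 ]
red [162.9 242.2] [ 0.436  -0.2867  0.025 ]
white [204.  173.4] [200, 150, 12, 43, 361] [ 0.4738 -0.2427  0.025 ] [ 0.4651 -0.2477  0.0007]
white [320.3 212. ] [305, 196, 32, 32, 788] [ 0.5442 -0.276   0.025 ] [ 0.5442 -0.2763  0.0241]
red [array([202.9, 208.1])] [array([202.9, 208.4])]
blue [array([309.9, 221.1])] [array([309.4, 221.7])]
navy [array([413.5, 195. ])] [array([420. , 218.5])]
```

The remote has not moved (white key still at (0.544,-0.276)) and its white key is up again at 24 mm. The navy shift in the top view comes from the arm covering part of the remote. Nothing is being touched, so I hand the job in.

```bash
python3 -c "
from plant import order
print(order.job_done())"
```

```text
the job is handed in; nothing more can be done
None
```

I handed the job in at about 20 s, with no verdict shown: the coral rocker is on, the amplifier key stayed in, and the remote's white key was held down over half a second and came back up, with the remote still in its place.

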